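# Clamp a petri dish with a twist-lock T-slot stop

### The arm

A 6-joint arm with a two-finger parallel gripper is mounted at the origin on a cart in front of the work surface, level with it; the furniture and walls round the work are solid. World frame = base frame: x ahead of the robot, y to its left, z up, the work surface at z = 0. Lengths are in m, angles in rad, forces in N, time in s.
With the tool pointing down it reaches from about 0.35 to 0.95 m from the base axis. Payload 17.4 kg.
Tool frame: the origin (TCP) lies between the finger pads; the fingertips stand 17 mm ahead of it and the grasp point (between the pads) lies 2 mm behind it; z points along the fingers, y is the line along which they close (so a half turn about z gives the same grasp; the last joint's range is limited). The gripper opens to 93 mm and grips with 3 to 60 N. Pads are 15 mm wide; open, the fingers measure 128 mm over their backs; the gripper's body (75 mm by 188 mm) begins 65 mm behind the grasp point.
Start: joints at [-1.312, 0.116, 1.442, -0, 1.584, -0.038], TCP at [0.197, -0.645, 0.236] pointing down, gripper open.
Joint ranges: [-2.83, 2.83], [-0.83, 2.19], [0.07, 2.5], [-1.14, 4.28], [0.01, 3], [-2.97, 2.97]. Speed limits (rad/s): [1.89, 1.89, 2.22, 3.14, 3.14, 3.14].

### API

Orientations are given as a unit quaternion [w, x, y, z].
In Python, from station import monitor, cams, workorder gives the robot as it stands.
- The arm moves only by the tool drive_tool, never from a script. Its argument "rows" is a list that holds one entry, the list of rows, each a list of 4 numbers: the shift along the tool's x, y, z in units of 50 cm (1.0 is 50 cm), then the turn about the tool's z in units of pi/2 rad (1.0 is pi/2 rad). In form: [[[dx, dy, dz, roll], ...]]. A call has 1 to 10 rows; each row shifts and turns the commanded pose from where the row before left it, along the tool's axes as they then stand; what a row does not reach is not made up. A row lasts 1/10 s, in which the tool goes at most 50 mm and 8.59 degrees, less where a joint would pass 70% of its speed; a pose out of reach is approached as far as the arm can. A call with a number of a shift or a turn outside -1 to 1 is refused whole. A call with a gripper value outside its range is refused whole. "fingers" is the opening, from 0 (shut) to 1 (fully open), set as the call begins (left out, the last holds). The fingers move at their own pace and stop on an object; the grip force is fixed at half the most. Time passes only in rows, so rows that do not move let the fingers close. It gives the time, the measured TCP pose, the force, the opening and the grip force at its end, in the units of the state.
- monitor.sense(): the state, without advancing time (a new reading comes with each control period).
- cams.read_camera(name): name is "side" or "top" or "wrist"; returns a dict with "pixels" (400x640x3 uint8, red, green, blue), "intrinsics" (3x3 intrinsics, pixels), "R" (3x3) and "t" (3): a world point X has camera coordinates R X + t. Camera axes: x right, y down, z forward; pixel columns grow to the right and rows downward; lengths in m; the calibration is good to about 2 mm. A picture is of the moment at which its call begins. There is no depth.
- workorder.finish_job(): hands the job in; it is judged then, once.
The state is a dict: "clock": time; "joint_pos": joint angles; "qvel": joint speeds; "joint_efforts": joint torques, N m; "eef_pos": TCP position; "orientation": TCP orientation; "force": force on the tool from outside, world axes, zero at the start; "ft_torque": the same for the moment, N m; "opening": finger opening in m; "grip_force": force on a finger pad.
Only numpy, scipy, OpenCV 4.12 (cv2) and the standard library are available. Lean on these libraries where they do the work, as an engineer would, in place of code of your own. Each camera call takes 0.05 s, during which the arm holds its last target. There are 200 camera calls.

### The job

Clamp the petri dish on the slotted inspection deck: take the twist-lock stop from its storage block by the wing, drop its T-foot lengthwise into the slot on the open side of the dish and slide it along so that its rubber bumper pushes the dish gently but snugly home into the V fence. Keeping the dish snug, press the stop down against its spring, twist it a quarter turn so that the foot locks crosswise under the slot's lips, then ease up and let go. The dish is thin plastic, so never lean hard on it or on the stop, and leave the other things on the bench alone.

Things in the scene. Friction and masses are not known exactly. Their poses are not given: they have to be found in the camera images.
- deck: Fixed aluminium clamping deck, 260 x 130 mm, 30 mm high. Origin: centre of its underside; x along its middle T-slot, towards the black V-shaped fence; z up. The slot runs full length at y = 0: mouth 12 mm wide, lips 5 mm thick; below them a channel 34 mm wide and 11 mm deep (floor 16 mm under the deck's top).
- slot (a point): Point on the centre line of the slot's mouth, mid-length, level with the deck's top face (30 mm above the bench); axes as deck. The V fence is fixed over the slot on the +x half, but set by hand, so where it stands is not measured: you find it when the dish, pushed towards +x, comes home and stops moving.
- dish_center (a point): Petri dish with agar: round, 92 mm across, 16 mm high, 30 g, lying loose on the deck over the slot, 5 to 45 mm short of home and up to 4 mm off the slot's line; the fence's slippery jaws centre it when it is pushed home. Point: its centre, half-way up. Thin polystyrene: cracks above about 12 N. Between it and the deck's -x end at least 90 mm of slot are free.
- dish: The same petri dish; origin at the centre of its underside.
- stop: Twist-lock stop, 59 mm high, 0.19 kg. Origin: centre of the foot's underside, z up. Bottom to top: steel T-foot 26 (x) x 9 (y) x 5 mm; 8 mm stem; rubber bumper ring, 40 mm across, 14 mm high, free to turn on the stem, its side yields about 1 mm per 4 N; steel flange 33 mm across, top at 32.5 mm; black thumb wing 32 (x) x 12 (y) x 27 mm, in line with the foot.
- foot (a point): Centre of the T-foot's upper face, 5 mm above the stop's origin; x along the foot's length. The sprung bumper ring's underside is 2.5 mm above it; the ring yields up to 6 mm up the stem, 6 N to start, plus 2 N per mm. With the ring on the deck the stop must be pressed down 2.5 mm or more for the foot to pass beneath the 5 mm lips and turn.
- wing (a point): Centre of the thumb wing, 46 mm above the stop's origin, 41 mm above the foot's top; grip it across its 12 mm thickness (along the stop's y). Wing 27 mm high, standing on the flange. Once turned and eased up, the spring draws the foot up under the lips and clamps the stop where it is (against some 5 N of push); let go while still pressed, it jumps up and may spring back a little from the dish.
- stand: Fixed grey storage block, 70 x 110 x 26 mm, with two pockets at y = +28 and -28 mm, x = 0, each 29 x 12.5 mm, 12 mm deep. The stop stands in the +y pocket, ring on the block's top, foot along the block's x; the other pocket is empty. Origin: centre of its underside.
- spare_dish: Bystander: a second petri dish on the bench, 92 mm across, 16 mm high. Leave alone.
- timer: Bystander: white count-down timer on the bench, 58 x 66 x 18 mm. Leave alone.
- tube: Bystander: 15 ml screw-cap tube lying on the bench, 120 mm long, 22 mm across. Leave alone.
There are look-alikes about, which are no part of the job. Leave any blue or yellow look-alike of the dish alone.

How it is judged:
On the way, in this order (a step that is already met when the one before it is completed fails the run):
1. the stop's T-foot is down in the slot, lengthwise, on the open side of the dish (z of foot in the frame of deck below 0.0305 m and x of foot in the frame of deck between -0.125 and 0.03 m and angle between the x axis of foot and the x axis of deck, either way round below 0.3 rad and y of foot in the frame of deck between -0.004 and 0.004 m), for 0.2 s.
2. the bumper holds the dish home against the fence (over 1 N) while the foot is still lengthwise in the slot (contact force between stop and dish above 1 N and z of foot in the frame of deck below 0.0305 m and angle between the x axis of foot and the x axis of deck, either way round below 0.3 rad and y of foot in the frame of deck between -0.004 and 0.004 m), for 0.1 s.
At the end, for the whole second after the job is handed in: The stop is released and at rest, upright, its foot under the slot's lips and crosswise to the slot (within 17 degrees); its bumper still presses the dish (over 0.4 N) into the V fence; the dish lies flat on the deck, centred on the slot within 3 mm (contact force between stop and dish above 0.4 N and angle between the x axis of foot and the y axis of deck, either way round below 0.3 rad and y of foot in the frame of deck between -0.004 and 0.004 m and z of foot in the frame of deck between 0.018 and 0.0262 m and y of dish_center in the frame of deck between -0.003 and 0.003 m and z of dish_center in the frame of deck between 0.035 and 0.041 m and angle between stop's own z axis and vertical below 0.1 rad and angle between dish's own z axis and vertical below 0.05 rad and linear speed of each of stop, dish below 0.01 m/s and angular speed of stop below 0.1 rad/s); the robot touches nothing.
It fails at once if the dish is pressed with more than 12 N by the stop or the fingers (contact force between any of stop, the fingers and dish above 12 N).
It fails at once if the stop is pressed or wrenched against the deck with more than 40 N (contact force between stop and deck above 40 N).
It fails at once if a bystander is shifted by more than 20 mm (distance of any of spare_dish, timer, tube from where it was at the start of the episode above 0.02 m).
It also fails if it takes over 72 s, if anything falls off the work surface, if the arm or the gripper's body presses on something with over 40 N, if the wrist force passes 120 N, or if a joint passes its speed limit or range.

## Working session

There is one attempt and no reset: what is moved stays moved. The work goes in short steps, Python scripts to look and compute and a tool call to move; the robot and the scene stay as the last step left them, time stands still between calls to the robot, and variables do not carry over. Pictures are saved under pics/ and viewed, at most 10 in all, crops included, and the job is handed in when it is done.

Besides the shell and the picture viewer there is one more tool, called after "Call:" by a JSON object that holds its "op" and its "data". drive_tool: Moves the arm, as the interface text tells. Shifts and turns lie within -1 to 1; 1 stands for 50 cm of shift or pi/2 rad of turn. Its arguments: {"type":"object","properties":{"rows":{"type":"array","items":{"type":"array","items":{"type":"array","items":{"type":"number","minimum":-1,"maximum":1}}}},"fingers":{"type":"number"}},"required":["rows"]}

```bash
mkdir -p pics; ls
cat > h.py <<'E'
import numpy as np, cv2
from station import monitor, cams, workorder
def shot(n,f=None):
    c=cams.read_camera(n)
    if f: cv2.imwrite(f,c["pixels"][:,:,::-1])
    return c
def ray(c,u,v,z):
    K=np.array(c["intrinsics"]);R=np.array(c["R"]);t=np.array(c["t"])
    d=R.T@np.linalg.inv(K)@[u,v,1]; o=-R.T@t
    return o+d*(z-o[2])/d[2]
def proj(c,X):
    p=np.array(c["intrinsics"])@(np.array(c["R"])@np.array(X)+c["t"]); return p[:2]/p[2]
E
python3 - <<'E'
from h import *
import pickle
for n in("top","side"):
    c=shot(n,f"pics/{n}0.png"); pickle.dump(c,open(n+"0.pkl","wb")); print(n,(-c["R"].T@c["t"]).round(3))
print(monitor.sense())
E
```

```text
pics
top [0.325 0.231 1.402]
side [ 0.347 -0.779  0.533]
{'clock': 0.1, 'joint_pos': array([-1.31181877e+00,  1.16413348e-01,  1.44221447e+00,  6.08180438e-06,
        1.58397647e+00, -3.77787397e-02]), 'qvel': array([-0.00011421, -0.00115712,  0.00023797,  0.00064669,  0.00045363,
       -0.00012668]), 'joint_efforts': array([ 2.84567010e-03, -7.22890663e+01, -6.23867512e+01,  7.81430304e-02,
        2.27626716e-02, -8.61738363e-05]), 'eef_pos': array([ 0.19734726, -0.6453315 ,  0.23498569]), 'orientation': array([-5.03062805e-04,  9.89012012e-01,  1.47834315e-01, -5.28070742e-05]), 'force': array([ 0.88569294, -0.79888289, -0.58811989]), 'ft_torque': array([0.01987743, 0.04110095, 0.03888797]), 'grip_force': 0.0, 'opening': 0.09311915116197808}
```

View pics/top0.png

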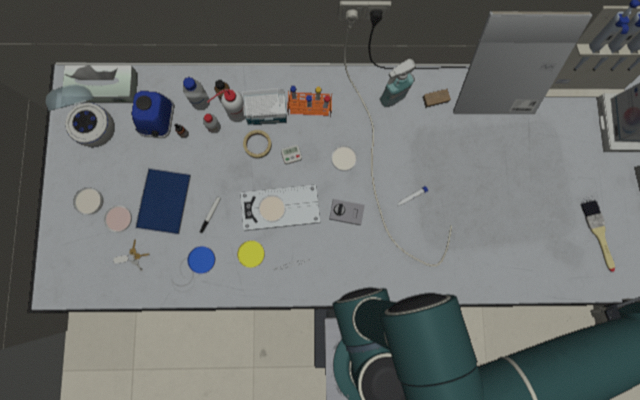

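View pics/side0.png

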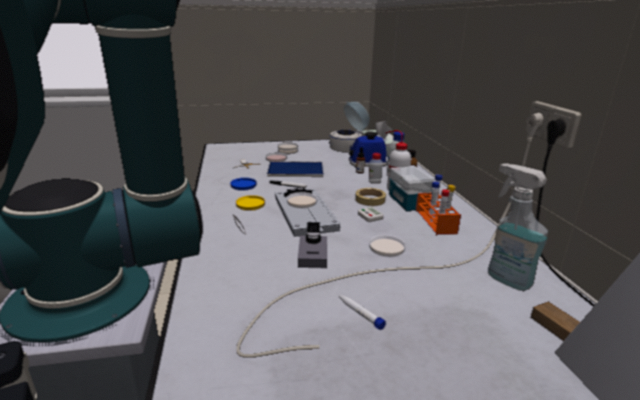

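Top view: the deck is at (280,207) with the black V fence at (250,207) and the dish on it at (272,208). The stop stands in the grey block at (341,209). Possible mix-ups for the dish are the discs at (88,201), (118,219) and (344,158), plus blue (201,259) and yellow (251,254). Only the one at (272,208) lies on the deck. I'll check it in a close crop.

Run:
```python
from h import *
import pickle
c=pickle.load(open("top0.pkl","rb"))
im=c["pixels"][175:245,230:372,::-1]
cv2.imwrite("pics/crop0.png",cv2.resize(im,None,fx=5.6,fy=5.6,interpolation=cv2.INTER_CUBIC))
for u,v,z in[(272,208,.046),(280,207,.03),(341,209,.07),(346,211,.026),(250,207,.04)]: print(u,v,ray(c,u,v,z).round(3))
```

```text
272 208 [0.516 0.334 0.046]
280 207 [0.521 0.309 0.03 ]
341 209 [0.507 0.105 0.07 ]
346 211 [0.506 0.084 0.026]
250 207 [0.52  0.409 0.04 ]
```

View pics/crop0.png

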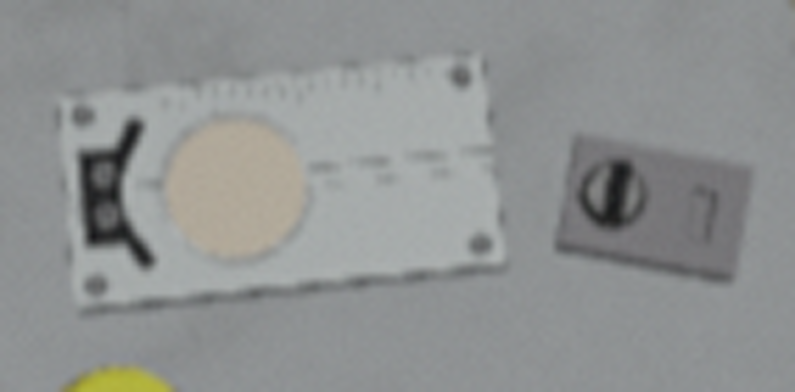

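The crop confirms it. The cream dish at crop (235,188) is on the deck facing the black V at (110,195). The stop's black wing is at (618,193) on the +y pocket, with the empty pocket at (703,212). Yaw estimates are about -10.6° for the stop and about 96° for the deck. Moving over the stop.

Call:
{"op": "drive_tool", "data": {"rows": [[[0.057,-0.07,0,0],[0.057,-0.07,0,0],[0.057,-0.07,0,0],[0.057,-0.07,0,0],[0.057,-0.07,0,0],[0.057,-0.07,0,0],[0.057,-0.07,0,0],[0.057,-0.07,0,0],[0.057,-0.07,0,0]]]}}

```text
clock: 1.0
eef_pos: [0.3507, -0.2675, 0.2355]
orientation: [0.0, 0.989, 0.148, 0.0]
force: [0.2, -0.4, -0.5]
opening: 0.0933
grip_force: 0.0
```

Call:
{"op": "drive_tool", "data": {"rows": [[[0.057,-0.07,0,0],[0.057,-0.07,0,0],[0.057,-0.07,0,0],[0.057,-0.07,0,0],[0.057,-0.07,0,0],[0.057,-0.07,0,0],[0.057,-0.07,0,0],[0.057,-0.07,0,0],[0.057,-0.07,0,0],[0,0,0,0]]]}}

```text
clock: 2.0
eef_pos: [0.5044, 0.1109, 0.2348]
orientation: [-0.0, 0.989, 0.15, -0.001]
force: [0.5, -1.5, -0.1]
opening: 0.0929
grip_force: 0.0
```

Call:
{"op": "drive_tool", "data": {"rows": [[[0,0,0,0.08],[0,0,0,0.08],[0,0,0,0.08],[0,0,0,0.067],[0,0,0,0],[0,0,0,0]]]}}

```text
clock: 2.6
eef_pos: [0.5036, 0.1067, 0.2355]
orientation: [0.0, 0.996, -0.091, -0.0]
force: [-0.3, 0.4, 0.3]
opening: 0.0932
grip_force: 0.0
```

```bash
cat >> h.py <<'E'
def pose():
    s=monitor.sense();w,x,y,z=s["orientation"]
    yaw=np.degrees(np.arctan2(2*(x*y+w*z),1-2*(y*y+z*z)))
    print("t",round(s["clock"],2),"p",s["eef_pos"].round(4),"yaw",round(yaw,2),"F",s["force"].round(1),"op",round(s["opening"],4),"g",s["grip_force"],"q",s["joint_pos"].round(2))
    return s["eef_pos"],yaw
def go(dx,dy,yaw):
    y=np.radians(yaw);d=np.array([dx,dy]);return (np.array([d@[np.cos(y),np.sin(y)],d@[np.sin(y),-np.cos(y)]])/.5).round(4)
E
python3 - <<'E'
from h import *
import pickle
pose(); c=shot("wrist","pics/w1.png"); pickle.dump(c,open("w1.pkl","wb")); print(-c["R"].T@c["t"],c["R"])
E
```

```text
t 2.6 p [0.5036 0.1067 0.2355] yaw -10.46 F [-0.3  0.4  0.3] op 0.0932 g 0.0 q [ 0.16 -0.24  1.78 -0.    1.6   1.91]
[0.58358209 0.09207153 0.38387078] [[-1.81869518e-01 -9.83322317e-01  8.36728106e-04]
 [-9.41305902e-01  1.74344363e-01  2.89045397e-01]
 [-2.84370669e-01  5.17809300e-02 -9.57315026e-01]]
```

View pics/w1.png

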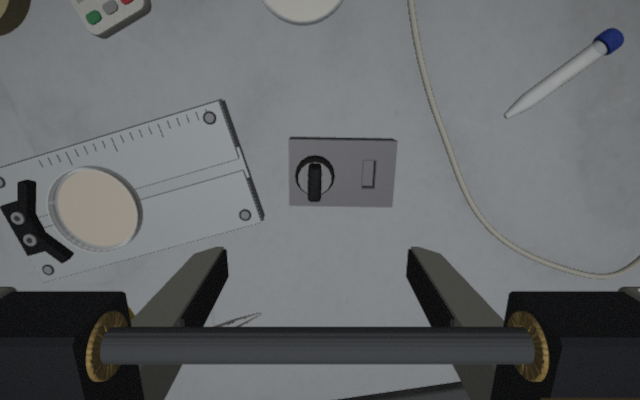

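The wrist view shows the stop at (315,177), the empty pocket at (368,173) and the dish at (95,207). The slot lines run from (140,188) to (240,160). I'll enlarge it for accurate pixel positions.

Run:
```python
from h import *
import pickle
c=pickle.load(open("w1.pkl","rb")); p=c["pixels"][:,:,::-1]
a=cv2.resize(p[90:290,0:268],None,fx=2.98,fy=2.98,interpolation=cv2.INTER_CUBIC)
a=np.hstack([a[:, :]]);cv2.imwrite("pics/w1a.png",a)
cv2.imwrite("pics/w1b.png",cv2.resize(p[125:217,280:402],None,fx=6,fy=6,interpolation=cv2.INTER_CUBIC))
```

```text
(no output)
```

View pics/w1a.png

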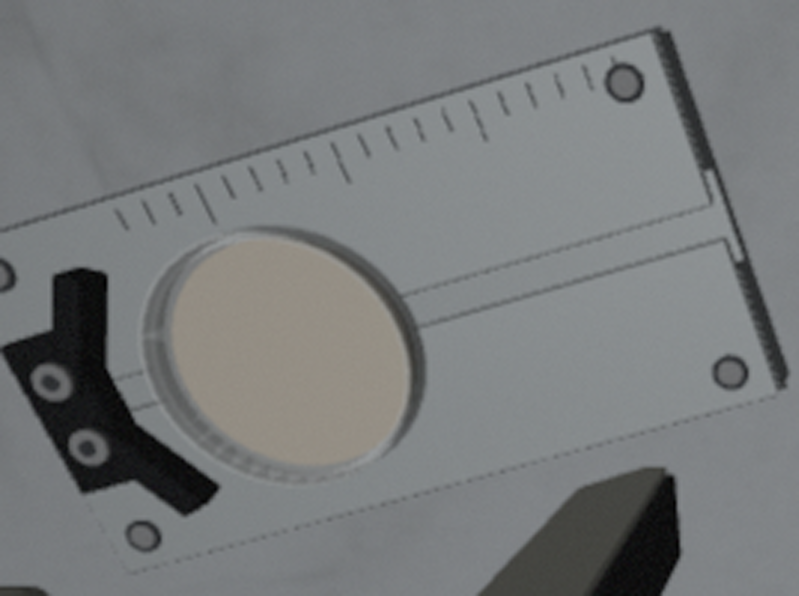

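View pics/w1b.png

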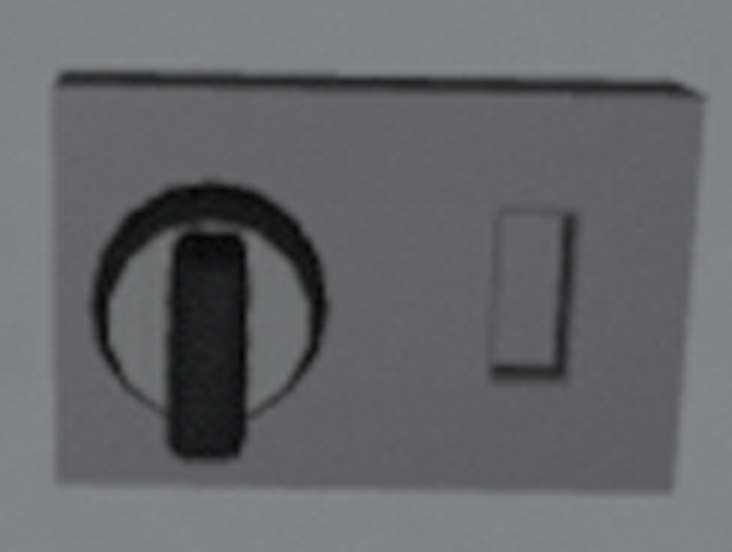

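Run:
```python
from h import *
import pickle
c=pickle.load(open("w1.pkl","rb"))
b=lambda x,y,z: ray(c,(x+.5)/6-.5+280,(y+.5)/6-.5+125,z)
a=lambda x,y,z: ray(c,(x+.5)/2.98-.5,(y+.5)/2.98-.5+90,z)
P=np.array([b(*q,.026) for q in[(55,87),(702,97),(675,492),(57,485)]]);print(P.round(4))
print("sides",[np.linalg.norm(P[i]-P[i-1]).round(4) for i in range(4)])
ang=lambda v:np.degrees(np.arctan2(v[1],v[0])).round(2)
print("x-dirs",ang(P[0]-P[3]),ang(P[1]-P[2]),"y-dirs",ang(P[0]-P[1])-90,ang(P[3]-P[2])-90)
ctr=P.mean(0); yw=np.radians((ang(P[0]-P[3])+ang(P[1]-P[2])+ang(P[0]-P[1])-90+ang(P[3]-P[2])-90)/4)
print("yaw",np.degrees(yw),"ctr",ctr,"stop est",ctr[:2]+.028*np.array([-np.sin(yw),np.cos(yw)]))
print("flange",b(210,318,.051)," ring", b(210,300,.047))
E1=[a(x,y,.03) for x,y in[(402,296),(712,205)]];E2=[a(x,y,.03) for x,y in[(420,327),(728,239)]]
print("slot edges",E1,E2,"yaw",ang(E1[0]-E1[1]),ang(E2[0]-E2[1]),"gap")
C=np.array([a(x,y,.03) for x,y in[(660,30),(783,392),(131,573)]]);print("corners",C,np.linalg.norm(C[0]-C[1]),np.linalg.norm(C[2]-C[1]),ang(C[0]-C[1]),ang(C[2]-C[1]))
print("dish rim centre",a(285,353,.046), "r",np.linalg.norm(a(145,330,.046)-a(425,375,.046)))
yw=np.radians((ang(E1[0]-E1[1])+ang(E2[0]-E2[1])+ang(C[2]-C[1]))/3)
d=np.array([np.cos(yw),np.sin(yw)]);n=np.array([-d[1],d[0]])
print(np.degrees(yw),"slot offset n:",[(p[:2]@n).round(4) for p in E1+E2],"edge mid",C[:2].mean(0)[:2]@n,"s end",C[0][:2]@d,C[1][:2]@d)
pose()
```

```text
[[0.5516 0.1264 0.026 ]
 [0.5302 0.0201 0.026 ]
 [0.4622 0.0329 0.026 ]
 [0.4834 0.1403 0.026 ]]
sides [np.float64(0.0696), np.float64(0.1085), np.float64(0.0692), np.float64(0.1095)]
x-dirs -11.51 -10.69 y-dirs -11.36 -11.170000000000002
yaw -11.182500000000001 ctr [0.50684323 0.07992166 0.026     ] stop est [0.51227341 0.10739006]
flange [0.51336083 0.10702468 0.051     ]  ring [0.5154456 0.106657  0.047    ]
slot edges [array([0.53101237, 0.29340962, 0.03      ]), array([0.54223987, 0.17976944, 0.03      ])] [array([0.51917146, 0.29089041, 0.03      ]), array([0.52990863, 0.1772506 , 0.03      ])] yaw 95.64 95.4 gap
corners [[0.60042157 0.18237841 0.03      ]
 [0.4724923  0.1712667  0.03      ]
 [0.44684406 0.42916957 0.03      ]] 0.12841094311209633 0.2591750851820912 4.96 95.68
dish rim centre [0.52165602 0.32957737 0.046     ] r 0.09280376948812774
95.57333333333334 slot offset n: [np.float64(-0.557), np.float64(-0.5571), np.float64(-0.545), np.float64(-0.5446)] edge mid -0.551093898497313 s end 0.12320349790152217 0.12456876405690084
t 2.65 p [0.5036 0.1067 0.2355] yaw -10.46 F [0.  0.3 0.4] op 0.0932 g 0.0 q [ 0.16 -0.24  1.78 -0.    1.6   1.91]
```

Call:
{"op": "drive_tool", "data": {"rows": [[[0.018,-0.0044,0,0.008],[0,0,0.06,0],[0,0,0.06,0],[0,0,0.06,0],[0,0,0.06,0],[0,0,0.04,0],[0,0,0.03,0],[0,0,0.01,0],[0,0,0.01,0],[0,0,0,0]]], "fingers": 0.5}}

```text
clock: 3.65
eef_pos: [0.5132, 0.1075, 0.0709]
orientation: [-0.0, 0.995, -0.099, 0.0]
force: [-0.1, 0.3, 0.5]
opening: 0.0468
grip_force: 0.0
```

```bash
python3 -c "
from h import *
pose()"
```

```text
t 3.65 p [0.5132 0.1075 0.0709] yaw -11.34 F [-0.1  0.3  0.5] op 0.0468 g 0.0 q [ 0.16 -0.12  1.95  0.    1.31  1.93]
```

Call:
{"op": "drive_tool", "data": {"rows": [[[0,0,0,0],[0,0,0,0],[0,0,0,0],[0,0,0,0],[0,0,0,0],[0,0,0,0],[0,0,0,0],[0,0,0,0]]], "fingers": 0}}

```text
clock: 4.45
eef_pos: [0.513, 0.1075, 0.0708]
orientation: [-0.0, 0.995, -0.099, 0.0]
force: [-0.6, 0.3, 2.8]
opening: 0.0121
grip_force: 30.0
```

Run:
```python
from h import *
pose()
d=np.array([np.cos(np.radians(95.5)),np.sin(np.radians(95.5))]);n=np.array([-d[1],d[0]])
print("dish s",np.array([.52166,.32958])@d)
```

```text
t 4.45 p [0.513  0.1075 0.0708] yaw -11.34 F [-0.6  0.3  2.8] op 0.0121 g 30.000424683094025 q [ 0.16 -0.12  1.95  0.    1.31  1.93]
dish s 0.2780637837981548
```

Call:
{"op": "drive_tool", "data": {"rows": [[[0,0,-0.02,0],[0,0,-0.04,0],[0,0,-0.04,0],[0,0,-0.04,0],[0,0,-0.03,0],[0,0,0,-0.09],[0,0,0,-0.09],[0,0,0,-0.09],[0,0,0,-0.09],[0,0,0,-0.09]]]}}

```text
clock: 5.45
eef_pos: [0.5129, 0.1075, 0.1558]
orientation: [-0.0, 0.967, 0.255, -0.0]
force: [0.4, 0.6, -1.5]
opening: 0.0116
grip_force: 30.0
```

Call:
{"op": "drive_tool", "data": {"rows": [[[0,0,0,-0.09],[0,0,0,-0.09],[0,0,0,-0.09],[0,0,0,-0.09],[0,0,0,-0.09],[0,0,0,-0.09],[0,0,0,-0.09],[0,0,0,-0.09],[0,0,0,-0.017],[0,0,0,0]]]}}

```text
clock: 6.45
eef_pos: [0.5129, 0.1075, 0.1557]
orientation: [-0.0, 0.673, 0.739, -0.0]
force: [-0.3, -0.0, -2.8]
opening: 0.0116
grip_force: 30.0
```

Call:
{"op": "drive_tool", "data": {"rows": [[[0.05,0.012,0,0],[0.05,0.012,0,0],[0.05,0.012,0,0],[0.05,0.012,0,0],[0.05,0.012,0,0],[0,0,0,0],[0,0,0,0]]]}}

```text
clock: 7.15
eef_pos: [0.5307, 0.235, 0.1554]
orientation: [-0.0, 0.673, 0.74, -0.0]
force: [-1.1, -0.5, -1.5]
opening: 0.0116
grip_force: 30.0
```

Run:
```python
from h import *
import pickle
pose(); c=shot("wrist","pics/w2.png"); pickle.dump(c,open("w2.pkl","wb"))
for X in [(.5306,.2353,.03),(.52166,.32958,.046)]: print(proj(c,X))
```

```text
t 7.15 p [0.5307 0.235  0.1554] yaw 95.39 F [-1.1 -0.5 -1.5] op 0.0116 g 29.999455511569977 q [ 0.37 -0.06  1.75 -0.    1.45  0.28]
[316.1408327  203.04589567]
[315.88660432  77.79397675]
```

View pics/w2.png

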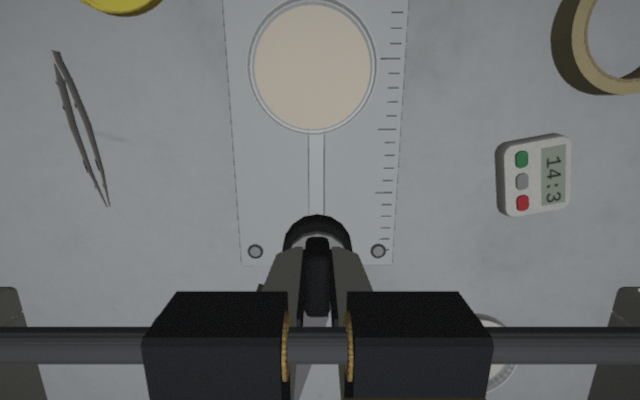

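The wrist view shows the stop held, with its ring centred near (317,235). The slot ahead runs from about (308..325,140) to (308..325,210), and the dish is at (312,66). Fitting the slot edges numerically.

Run:
```python
from h import *
import pickle
c=pickle.load(open("w2.pkl","rb")); g=cv2.cvtColor(c["pixels"],cv2.COLOR_RGB2GRAY).astype(float)
for v in (150,175,200): print(v,g[v-4:v+5,300:334].mean(0).round(0).astype(int))
L=[];Rr=[]
for v in range(145,206):
    r=255-g[v,300:334]; r=r-np.median(r); 
    def dark(a,b): w=np.clip(r[a:b]-3,0,None); return 300+a+(w*np.arange(b-a)).sum()/max(w.sum(),1e-6) if w.sum()>2 else np.nan
    L.append(dark(3,13));Rr.append(dark(20,30))
v=np.arange(145,206)
res=[]
for E in(L,Rr):
    E=np.array(E);k=np.isfinite(E);p=np.polyfit(v[k],E[k],1);p=np.polyfit(v[k],E[k],1) ;res.append([ray(c,np.polyval(p,y),y,.03)[:2] for y in(150,200)])
    print(p,k.sum())
res=np.array(res);m=res.mean(0);print(res.round(4),"width",np.linalg.norm(res[0]-res[1],axis=1))
d=m[0]-m[1];yw=np.degrees(np.arctan2(d[1],d[0]));d/=np.linalg.norm(d);n=np.array([-d[1],d[0]])
p,y=pose();print("slot yaw",yw,"TCP offset to left(n):",(p[:2]-m.mean(0))@n)
```

```text
150 [149 148 148 148 149 148 149 139 117 141 157 158 157 158 157 158 158 158
 158 158 159 158 158 128 115 141 149 148 148 148 148 148 147 147]
175 [148 148 148 148 148 148 147 140 116 138 155 155 155 155 155 155 155 156
 155 155 156 156 156 123 116 143 150 148 148 148 148 148 148 148]
200 [147 147 147 147 147 147 147 146 129 141 152 152 152 152 152 152 152 153
 153 153 153 153 153 123 115 139 147 147 148 147 148 147 147 147]
[6.11788395e-03 3.06952936e+02] 61
[-1.31387339e-03  3.23935553e+02] 61
[[[0.5202 0.2774]
  [0.5239 0.2373]]

 [[0.5325 0.2786]
  [0.5364 0.2384]]] width [0.01230856 0.01253601]
t 7.2 p [0.5308 0.2345 0.1555] yaw 95.38 F [ 0.1 -0.3 -1.1] op 0.012 g 29.99951183795929 q [ 0.37 -0.06  1.75 -0.    1.45  0.28]
slot yaw 95.45612005483663 TCP offset to left(n): -0.0002581306072078726
```

Call:
{"op": "drive_tool", "data": {"rows": [[[0,-0.0005,0.03,-0.001],[0,0,0.03,0],[0,0,0.03,0],[0,0,0.03,0],[0,0,0.01,0],[0,0,0,0]]]}}

```text
clock: 7.8
eef_pos: [0.5302, 0.2345, 0.0894]
orientation: [-0.0, 0.672, 0.741, -0.001]
force: [1.1, -1.1, -0.7]
opening: 0.0119
grip_force: 30.0
```

Call:
{"op": "drive_tool", "data": {"rows": [[[0,0,0.005,0],[0,0,0.005,0],[0,0,0.005,0],[0,0,0.003,0],[0,0,0,0]]]}}

```text
clock: 8.3
eef_pos: [0.5306, 0.2348, 0.0815]
orientation: [-0.0, 0.672, 0.741, -0.0]
force: [0.5, 0.1, -1.4]
opening: 0.0118
grip_force: 30.0
```

Call:
{"op": "drive_tool", "data": {"rows": [[[0,0,0.004,0],[0,0,0.004,0],[0,0,0.002,0],[0,0,0,0]]]}}

```text
clock: 8.7
eef_pos: [0.5306, 0.2347, 0.0764]
orientation: [-0.0, 0.672, 0.741, -0.0]
force: [-0.3, 0.2, -1.2]
opening: 0.0119
grip_force: 30.0
```

Call:
{"op": "drive_tool", "data": {"rows": [[[0,0,0.002,0],[0.01,0,0,0],[0.01,0,0,0],[0.01,0,0,0],[0.01,0,0,0],[0.01,0,0,0],[0,0,0,0]]]}}

```text
clock: 9.4
eef_pos: [0.5281, 0.2603, 0.0756]
orientation: [-0.0, 0.672, 0.741, 0.0]
force: [-0.3, 0.7, -1.7]
opening: 0.0119
grip_force: 30.0
```

Call:
{"op": "drive_tool", "data": {"rows": [[[0.004,0,0,0],[0.004,0,0,0],[0.004,0,0,0],[0,0,0,0]]]}}

```text
clock: 9.8
eef_pos: [0.5276, 0.2657, 0.0756]
orientation: [-0.0, 0.672, 0.741, -0.0]
force: [-0.5, -0.3, -1.0]
opening: 0.0119
grip_force: 30.0
```

Run:
```python
from h import *
import pickle
pose(); c=shot("wrist"); pickle.dump(c,open("w3.pkl","wb"))
p=c["pixels"][:,:,::-1]
cv2.imwrite("pics/w3.png",cv2.resize(p[0:260,200:440],None,fx=2.3,fy=2.3,interpolation=cv2.INTER_CUBIC))
c=shot("top"); print(monitor.sense()["force"])
```

```text
t 9.8 p [0.5276 0.2657 0.0756] yaw 95.58 F [-0.5 -0.3 -1. ] op 0.0119 g 29.999488592147827 q [0.42 0.02 1.8  0.   1.31 0.33]
[ 0.19602346 -0.92498185 -1.43755286]
```

View pics/w3.png

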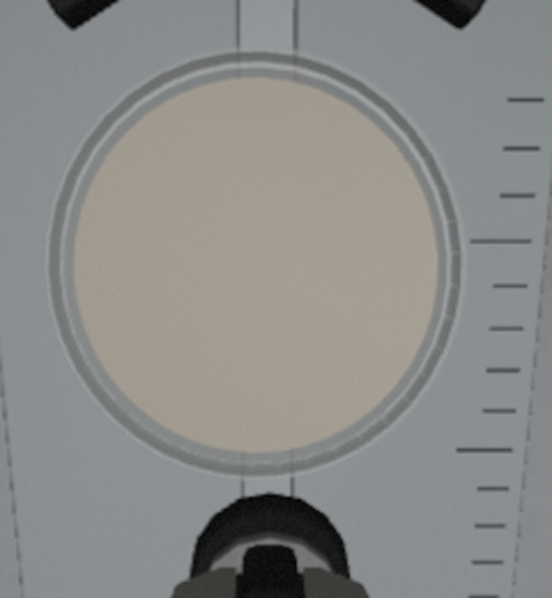

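The ring front is at about (268,495) in the crop, just short of the dish edge at (262,475). The V arm tips show at (75,28) and (460,25). I'll predict home from the fence faces in the first wrist picture.

Run:
```python
from h import *
import pickle
c=pickle.load(open("w1.pkl","rb"));w3=pickle.load(open("w3.pkl","rb"))
a=lambda x,y,z: ray(c,(x+.5)/2.98-.5,(y+.5)/2.98-.5+90,z)[:2]
d=np.array([np.cos(np.radians(95.5)),np.sin(np.radians(95.5))]);n=np.array([-d[1],d[0]]);o=np.array([.5306,.2353])
f=lambda p:np.array([(p-o)@d+.1834,(p-o)@n])
for z in(.04,.046,.052,.06):
    out=[]
    for P,Q in[((107,280),(106,362)),((218,487),(133,412))]:
        P,Q=f(a(*P,z)),f(a(*Q,z)); t=(Q-P)/np.linalg.norm(Q-P); m=np.array([-t[1],t[0]]); m=m if m[0]<0 else -m
        # circle centre (s,0): (C-P).m=.046
        out.append(((.046+P@m)/m[0]).round(4))
        out+= [P.round(3),Q.round(3)]
    print(z,out)
g=lambda x,y,z:f(ray(w3,(x+.5)/2.3-.5+200,(y+.5)/2.3-.5,z)[:2])
print("dish now near edge",g(262,475,.046),"far",g(255,52,.046),"ring front",g(268,495,.043),"tips",g(75,28,.05),g(460,25,.05))
print("tcp",f(np.array([.5276,.2657])))
```

```text
0.04 [np.float64(0.2977), array([ 0.328, -0.039]), array([ 0.343, -0.013]), np.float64(0.2952), array([0.328, 0.04 ]), array([0.343, 0.006])]
0.046 [np.float64(0.2926), array([ 0.323, -0.039]), array([ 0.338, -0.014]), np.float64(0.2895), array([0.323, 0.038]), array([0.338, 0.005])]
0.052 [np.float64(0.2875), array([ 0.318, -0.039]), array([ 0.332, -0.014]), np.float64(0.2838), array([0.318, 0.037]), array([0.332, 0.004])]
0.06 [np.float64(0.2807), array([ 0.311, -0.039]), array([ 0.325, -0.015]), np.float64(0.2762), array([0.311, 0.035]), array([0.325, 0.003])]
dish now near edge [0.24075998 0.00124027] far [0.32849213 0.00247972] ring front [ 2.34927677e-01 -1.37156196e-04] tips [0.33186778 0.03704934] [ 0.33245882 -0.0370341 ]
tcp [2.13947582e-01 7.24777185e-05]
```

Call:
{"op": "drive_tool", "data": {"rows": [[[0.004,0,0,0],[0.004,0,0,0],[0.004,0,0,0],[0.004,0,0,0],[0,0,0,0]]]}}

```text
clock: 10.4
eef_pos: [0.5268, 0.2738, 0.0756]
orientation: [-0.0, 0.672, 0.741, 0.0]
force: [-0.1, -0.2, -1.4]
opening: 0.0118
grip_force: 30.0
```

Run:
```python
from h import *
import pickle
pose(); c=shot("wrist"); pickle.dump(c,open("w4.pkl","wb"))
p=c["pixels"][:,:,::-1]
cv2.imwrite("pics/w4.png",cv2.resize(p[0:260,200:440],None,fx=2.3,fy=2.3,interpolation=cv2.INTER_CUBIC))
```

```text
t 10.4 p [0.5268 0.2738 0.0756] yaw 95.59 F [-0.1 -0.2 -1.4] op 0.0118 g 29.999498426914215 q [0.44 0.03 1.8  0.   1.31 0.34]
```

View pics/w4.png

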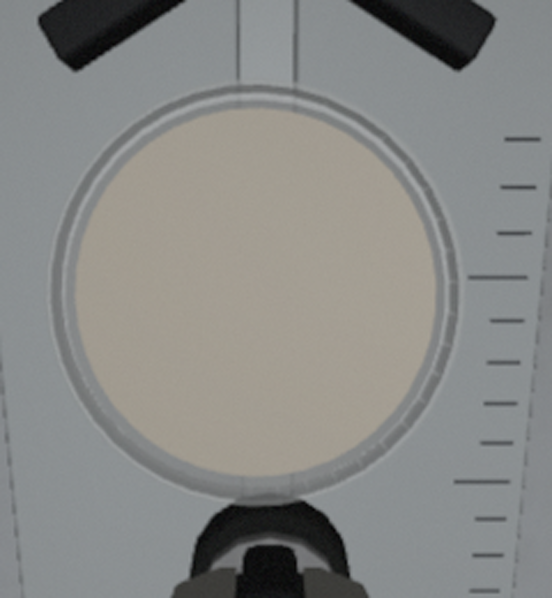

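In this crop the dish touches the bumper at about (265,500). The V arms start at (75,70) and (460,70), so there is roughly 10–19 mm of travel left.

Call:
{"op": "drive_tool", "data": {"rows": [[[0.004,0,0,0],[0.004,0,0,0],[0.004,0,0,0],[0,0,0,0]]]}}

```text
clock: 10.85
eef_pos: [0.5262, 0.2798, 0.0756]
orientation: [-0.0, 0.672, 0.741, 0.0]
force: [0.4, -0.8, -2.5]
opening: 0.0119
grip_force: 30.0
```

Run:
```python
from h import *
import pickle
pose(); c=shot("wrist"); pickle.dump(c,open("w5.pkl","wb"))
p=c["pixels"][:,:,::-1]
cv2.imwrite("pics/w5.png",cv2.resize(p[0:260,200:440],None,fx=2.3,fy=2.3,interpolation=cv2.INTER_CUBIC))
```

```text
t 10.85 p [0.5262 0.2798 0.0756] yaw 95.59 F [ 0.4 -0.8 -2.5] op 0.0119 g 29.99950110912323 q [0.45 0.03 1.79 0.   1.31 0.35]
```

View pics/w5.png

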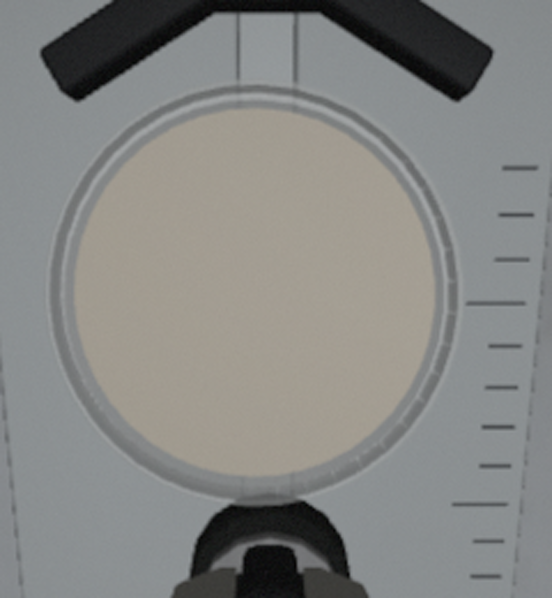

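The dish is now moving with the bumper: its edge is at (265,500) and the V arm tips are at (78,100) and (460,100). About 10 mm is left. Going on in small steps, watching the force.

Call:
{"op": "drive_tool", "data": {"rows": [[[0.003,0,0,0],[0.003,0,0,0],[0,0,0,0],[0,0,0,0]]]}}

```text
clock: 11.3
eef_pos: [0.526, 0.2826, 0.0756]
orientation: [0.0, 0.672, 0.741, -0.0]
force: [-0.2, 0.5, -2.7]
opening: 0.0116
grip_force: 30.0
```

```bash
cat >> h.py <<'E'
def fmean(k=6):
    F=[]
    for _ in range(k): cams.read_camera("side"); F.append(monitor.sense()["force"])
    F=np.array(F);d=np.array([np.cos(np.radians(95.5)),np.sin(np.radians(95.5)),0]);print("F mean",F.mean(0).round(2),"along slot",(F@d).mean().round(2),"sd",(F@d).std().round(2))
E
python3 -c "
from h import *
pose();fmean()"
```

```text
t 11.3 p [0.526  0.2826 0.0756] yaw 95.58 F [-0.2  0.5 -2.7] op 0.0116 g 29.999569058418274 q [ 0.45  0.04  1.79 -0.    1.31  0.35]
F mean [-0.05 -0.06 -1.89] along slot -0.06 sd 0.71
```

Call:
{"op": "drive_tool", "data": {"rows": [[[0.002,0,0,0],[0.002,0,0,0],[0,0,0,0],[0,0,0,0]]]}}

```text
clock: 12.0
eef_pos: [0.5258, 0.2846, 0.0757]
orientation: [0.0, 0.672, 0.741, -0.0]
force: [0.4, 0.5, -1.1]
opening: 0.0119
grip_force: 30.0
```

```bash
python3 -c "
from h import *
fmean(4)"
```

```text
F mean [-0.03  0.27 -1.91] along slot 0.27 sd 0.59
```

Call:
{"op": "drive_tool", "data": {"rows": [[[0.002,0,0,0],[0.002,0,0,0],[0,0,0,0],[0,0,0,0]]]}}

```text
clock: 12.6
eef_pos: [0.5256, 0.2866, 0.0756]
orientation: [-0.0, 0.672, 0.741, -0.0]
force: [0.0, -0.3, -1.8]
opening: 0.0115
grip_force: 30.0
```

```bash
python3 -c "
from h import *
fmean(4)"
```

```text
F mean [-0.19 -0.69 -1.44] along slot -0.67 sd 0.46
```

Call:
{"op": "drive_tool", "data": {"rows": [[[0.0015,0,0,0],[0.0015,0,0,0],[0,0,0,0],[0,0,0,0]]]}}

```text
clock: 13.2
eef_pos: [0.5254, 0.288, 0.0756]
orientation: [-0.0, 0.672, 0.741, -0.0]
force: [-0.2, -0.4, -2.0]
opening: 0.0121
grip_force: 30.0
```

```bash
cat >> h.py <<'E'
def agar(c):
    p=c["pixels"].astype(int);m=((p[:,:,0]-p[:,:,2])>12).astype(np.uint8);m[:,:200]=0;m[:,440:]=0;m[240:]=0
    k,l,s,ce=cv2.connectedComponentsWithStats(m);i=1+np.argmax(s[1:,4]);return ce[i].round(2),s[i]
E
python3 -c "
from h import *
import pickle
for f in ('w4','w5'): print(agar(pickle.load(open(f+'.pkl','rb'))))
print(agar(shot('wrist')));fmean(4)"
```

```text
(array([310.71, 126.59]), array([  233,    47,   156,   160, 19450], dtype=int32))
(array([310.26, 126.62]), array([  233,    48,   156,   159, 19453], dtype=int32))
(array([309.52, 126.92]), array([  232,    48,   156,   159, 19436], dtype=int32))
F mean [-0.1   0.37 -1.82] along slot 0.37 sd 0.3
```

Call:
{"op": "drive_tool", "data": {"rows": [[[0.002,0,0,0],[0.002,0,0,0],[0,0,0,0],[0,0,0,0]]]}}

```text
clock: 13.85
eef_pos: [0.5252, 0.29, 0.0756]
orientation: [-0.0, 0.672, 0.741, -0.0]
force: [-0.4, -0.6, -2.5]
opening: 0.0119
grip_force: 30.0
```

```bash
python3 -c "
from h import *
print(agar(shot('wrist')));fmean(3)"
```

```text
(array([309.37, 126.85]), array([  232,    48,   156,   159, 19449], dtype=int32))
F mean [ 0.27 -0.58 -1.36] along slot -0.6 sd 0.12
```

Call:
{"op": "drive_tool", "data": {"rows": [[[0.002,0,0,0],[0.002,0,0,0],[0,0,0,0],[0,0,0,0]]]}}

```text
clock: 14.45
eef_pos: [0.525, 0.292, 0.0756]
orientation: [-0.0, 0.672, 0.741, -0.0]
force: [0.5, 0.4, -2.0]
opening: 0.0116
grip_force: 30.0
```

```bash
python3 -c "
from h import *
print(agar(shot('wrist')));fmean(3)"
```

```text
(array([310.39, 126.62]), array([  233,    47,   156,   160, 19457], dtype=int32))
F mean [-0.29 -0.61 -1.78] along slot -0.58 sd 0.1
```

The dish has touched one jaw and is being centred. Smaller steps from here.

Call:
{"op": "drive_tool", "data": {"rows": [[[0.0015,0,0,0],[0.0015,0,0,0],[0,0,0,0],[0,0,0,0]]]}}

```text
clock: 15.05
eef_pos: [0.5249, 0.2935, 0.0757]
orientation: [0.0, 0.672, 0.741, -0.0]
force: [0.2, 0.3, -1.1]
opening: 0.0115
grip_force: 30.0
```

```bash
python3 -c "
from h import *
print(agar(shot('wrist')));fmean(3)"
```

```text
(array([314.96, 126.75]), array([  237,    48,   156,   159, 19458], dtype=int32))
F mean [-0.24 -0.04 -1.94] along slot -0.01 sd 0.34
```

Nearly centred, so 1 mm more.

Call:
{"op": "drive_tool", "data": {"rows": [[[0.001,0,0,0],[0.001,0,0,0],[0,0,0,0],[0,0,0,0]]]}}

```text
clock: 15.65
eef_pos: [0.5249, 0.2942, 0.0757]
orientation: [0.0, 0.672, 0.741, -0.0]
force: [-0.0, -4.3, -0.8]
opening: 0.0119
grip_force: 30.0
```

```bash
python3 -c "
from h import *
print(agar(shot('wrist')));fmean(4)"
```

```text
(array([315.61, 127.45]), array([  238,    48,   156,   159, 19425], dtype=int32))
F mean [ 1.24 -5.17 -0.76] along slot -5.27 sd 0.55
```

The dish is home and the stop is pressing it with about 5 N. Backing off slightly, then pressing down.

Call:
{"op": "drive_tool", "data": {"rows": [[[-0.0004,0,0.003,0],[0,0,0.003,0],[0,0,0.002,0],[0,0,0,0],[0,0,0,0]]]}}

```text
clock: 16.4
eef_pos: [0.5254, 0.2943, 0.0727]
orientation: [0.0, 0.672, 0.741, 0.001]
force: [-0.7, -6.1, 8.7]
opening: 0.0121
grip_force: 30.0
```

```bash
python3 -c "
from h import *
fmean(4);pose()"
```

```text
F mean [-0.38 -6.3   8.91] along slot -6.24 sd 0.34
t 16.6 p [0.5253 0.2943 0.0727] yaw 95.57 F [-0.9 -5.9  9.4] op 0.0118 g 30.001782774925232 q [ 0.47  0.05  1.78 -0.    1.31  0.37]
```

Call:
{"op": "drive_tool", "data": {"rows": [[[-0.0004,0,0.002,0],[-0.0004,0,0.002,0],[0,0,0,0],[0,0,0,0]]]}}

```text
clock: 17.0
eef_pos: [0.5255, 0.2942, 0.0711]
orientation: [0.0, 0.672, 0.741, 0.001]
force: [-0.9, -5.6, 12.5]
opening: 0.0118
grip_force: 30.0
```

```bash
python3 -c "
from h import *
fmean(4);pose()"
```

```text
F mean [-0.87 -4.86 11.96] along slot -4.75 sd 0.35
t 17.2 p [0.5255 0.2942 0.0712] yaw 95.58 F [-1.3 -4.7 11.7] op 0.0118 g 30.00294864177704 q [0.47 0.05 1.78 0.   1.31 0.37]
```

Call:
{"op": "drive_tool", "data": {"rows": [[[0,0,0,0.05],[0,0,0,0.05],[0,0,0,0.05],[0,0,0,0.05],[0,0,0,0]]]}}

```text
clock: 17.7
eef_pos: [0.5259, 0.2942, 0.0713]
orientation: [0.0, 0.78, 0.625, 0.001]
force: [1.6, -4.9, 11.7]
opening: 0.0118
grip_force: 30.0
```

```bash
python3 -c "
from h import *
print(agar(shot('wrist')));fmean(2);pose();print(monitor.sense()['ft_torque'])"
```

```text
(array([275.46, 135.35]), array([  200,    56,   155,   160, 19827], dtype=int32))
F mean [ 1.2  -4.56 11.54] along slot -4.66 sd 0.13
t 17.85 p [0.5259 0.2942 0.0713] yaw 77.57 F [ 0.9 -4.7 11.4] op 0.0119 g 30.00319004058838 q [ 0.47  0.05  1.78 -0.    1.3   0.68]
[-1.01665737 -0.32342594 -0.00364848]
```

Turning freely, with no wrench at 18°, so the foot is below the lips. Continuing.

Call:
{"op": "drive_tool", "data": {"rows": [[[0,0,0,0.06],[0,0,0,0.06],[0,0,0,0.06],[0,0,0,0.06],[0,0,0,0.06],[0,0,0,0]]]}}

```text
clock: 18.45
eef_pos: [0.5261, 0.2939, 0.0713]
orientation: [0.0, 0.905, 0.425, 0.002]
force: [2.0, -7.5, 11.6]
opening: 0.012
grip_force: 30.0
```

```bash
python3 -c "
from h import *
fmean(2);pose();print(monitor.sense()['ft_torque'])"
```

```text
F mean [ 2.21 -6.82 11.04] along slot -7.0 sd 1.19
t 18.55 p [0.526  0.2939 0.0713] yaw 50.55 F [ 2.3 -8.  10.9] op 0.0121 g 30.00872790813446 q [ 0.47  0.05  1.78 -0.    1.3   1.16]
[-1.38232254e+00 -4.79253377e-01  7.80976537e-04]
```

Call:
{"op": "drive_tool", "data": {"rows": [[[-0.0009,0.0009,0,0],[0,0,0,0.06],[0,0,0,0.06],[0,0,0,0.06],[0,0,0,0]]]}}

```text
clock: 19.05
eef_pos: [0.5261, 0.2935, 0.0714]
orientation: [-0.0, 0.956, 0.294, 0.002]
force: [1.3, -4.4, 11.3]
opening: 0.0117
grip_force: 30.0
```

```bash
python3 -c "
from h import *
fmean(2);pose();print(monitor.sense()['ft_torque'])"
```

```text
F mean [ 1.93 -4.47 10.86] along slot -4.64 sd 0.49
t 19.15 p [0.5261 0.2935 0.0714] yaw 34.36 F [ 2.  -4.  11.1] op 0.0115 g 30.00829964876175 q [ 0.47  0.05  1.78 -0.    1.3   1.44]
[-1.03782897 -0.45319964  0.04514523]
```

Call:
{"op": "drive_tool", "data": {"rows": [[[0,0,0,0.06],[0,0,0,0.06],[0,0,0,0.06],[0,0,0,0.06],[0,0,0,0.06],[0,0,0,0.02],[0,0,0,0],[0,0,0,0]]]}}

```text
clock: 19.95
eef_pos: [0.5261, 0.293, 0.0713]
orientation: [0.0, 0.999, 0.048, 0.002]
force: [2.9, -8.2, 12.3]
opening: 0.0117
grip_force: 30.0
```

```bash
python3 -c "
from h import *
fmean(4);pose();print(monitor.sense()['ft_torque'])"
```

```text
F mean [ 3.14 -9.1  12.05] along slot -9.36 sd 0.68
t 20.15 p [0.5261 0.293  0.0713] yaw 5.56 F [ 2.9 -8.6 11.7] op 0.0121 g 30.018053948879242 q [ 0.47  0.05  1.78 -0.    1.3   1.94]
[-1.82942051 -0.48120844  0.01920706]
```

Call:
{"op": "drive_tool", "data": {"rows": [[[0.0006,0.0016,0,0],[0,0,0,0],[0,0,0,0]]]}}

```text
clock: 20.45
eef_pos: [0.5262, 0.2928, 0.0713]
orientation: [-0.0, 0.999, 0.049, 0.001]
force: [1.5, -5.1, 11.7]
opening: 0.0113
grip_force: 30.0
```

```bash
python3 -c "
from h import *
fmean(4);pose();print(monitor.sense()['ft_torque'])"
```

```text
F mean [ 0.32 -4.49 11.28] along slot -4.5 sd 0.54
t 20.65 p [0.5263 0.2928 0.0714] yaw 5.57 F [ 0.2 -4.2 10.4] op 0.0121 g 30.00861346721649 q [ 0.47  0.05  1.78 -0.    1.3   1.94]
[-1.00554428 -0.09140438  0.01010766]
```

Call:
{"op": "drive_tool", "data": {"rows": [[[0,0,-0.001,0],[0,0,-0.001,0],[0,0,-0.001,0],[0,0,-0.001,0],[0,0,0,0],[0,0,0,0]]]}}

```text
clock: 21.25
eef_pos: [0.5258, 0.2927, 0.0723]
orientation: [-0.0, 0.999, 0.049, 0.001]
force: [2.4, -2.7, 6.3]
opening: 0.0118
grip_force: 30.0
```

```bash
python3 -c "
from h import *
fmean(4);pose();print(monitor.sense()['ft_torque'])"
```

```text
F mean [ 3.02 -2.81  6.81] along slot -3.09 sd 0.48
t 21.45 p [0.5257 0.2927 0.0723] yaw 5.58 F [ 2.8 -2.8  6.6] op 0.0115 g 30.00343143939972 q [0.47 0.05 1.78 0.   1.31 1.94]
[-0.59006857 -0.47925211 -0.00522239]
```

Call:
{"op": "drive_tool", "data": {"rows": [[[0.0006,-0.0004,-0.001,0],[0,0,-0.001,0],[0,0,0,0],[0,0,0,0]]]}}

```text
clock: 21.85
eef_pos: [0.5257, 0.2927, 0.0724]
orientation: [-0.0, 0.999, 0.049, 0.0]
force: [4.1, -2.6, -0.2]
opening: 0.012
grip_force: 30.0
```

```bash
python3 -c "
from h import *
fmean(4);pose();print(monitor.sense()['ft_torque'])"
```

```text
F mean [ 4.45 -2.84 -0.31] along slot -3.25 sd 0.34
t 22.05 p [0.5257 0.2927 0.0724] yaw 5.57 F [ 4.3 -2.9 -0.7] op 0.0119 g 29.99977022409439 q [ 0.47  0.05  1.78 -0.    1.31  1.94]
[-0.48354547 -0.80452023  0.03200983]
```

Call:
{"op": "drive_tool", "data": {"rows": [[[0.0008,0,-0.0002,0],[0,0,0,0],[0,0,0,0]]]}}

```text
clock: 22.35
eef_pos: [0.5258, 0.2927, 0.0724]
orientation: [0.0, 0.999, 0.049, -0.0]
force: [0.7, -2.1, -2.0]
opening: 0.0119
grip_force: 30.0
```

```bash
python3 -c "
from h import *
fmean(4);pose()"
```

```text
F mean [ 1.41 -2.28 -2.77] along slot -2.4 sd 0.62
t 22.55 p [0.5258 0.2927 0.0724] yaw 5.58 F [ 1.3 -2.4 -3.5] op 0.012 g 29.998067021369934 q [0.47 0.05 1.78 0.   1.31 1.94]
```

Everything is nearly neutral and clamped. Releasing.

Call:
{"op": "drive_tool", "data": {"rows": [[[0,0,0,0],[0,0,0,0],[0,0,0,0],[0,0,0,0],[0,0,0,0],[0,0,0,0]]], "fingers": 0.4}}

```text
clock: 23.15
eef_pos: [0.526, 0.2928, 0.0728]
orientation: [-0.0, 0.999, 0.049, -0.0]
force: [0.2, 0.1, 0.2]
opening: 0.0369
grip_force: 0.0
```

Call:
{"op": "drive_tool", "data": {"rows": [[[0,0,-0.02,0],[0,0,-0.04,0],[0,0,-0.06,0],[0,0,-0.06,0],[0,0,-0.06,0],[0,0,-0.06,0],[0,0,-0.04,0],[0,0,0,0]]]}}

```text
clock: 23.95
eef_pos: [0.5267, 0.2931, 0.2468]
orientation: [-0.001, 0.999, 0.049, 0.002]
force: [-0.0, -0.2, 0.4]
opening: 0.037
grip_force: 0.0
```

Run:
```python
from h import *
import pickle
pose();c=shot("wrist","pics/w6.png"); pickle.dump(c,open("w6.pkl","wb"))
d=np.array([np.cos(np.radians(95.5)),np.sin(np.radians(95.5))]);n=np.array([-d[1],d[0]]);o=np.array([.5306,.2353])
p=c["pixels"].astype(int);m=((p[:,:,0]-p[:,:,2])>12).astype(np.uint8)
# near expected dish centre
q=proj(c,[*(np.array([.5260,.2927])+.066*d),.04]);print("expected dish px",q)
k,l,s,ce=cv2.connectedComponentsWithStats(m)
for i in range(1,k):
    if s[i,4]>1500:
        P=ray(c,*ce[i],.042)[:2];print(ce[i].round(1),s[i],"dish s,n",(P-o)@d+.1834,(P-o)@n)
# dark wing near expected
w=proj(c,[.526,.2927,.0755]);print("wing px",w)
g=p.sum(2);u,v=w.round().astype(int);sub=(g[v-25:v+26,u-35:u+36]<90).astype(np.uint8)
k,l,s,ce=cv2.connectedComponentsWithStats(sub);print([(ce[i]+[u-35,v-25],s[i]) for i in range(1,k) if s[i,4]>30])
```

```text
t 23.95 p [0.5267 0.2931 0.2468] yaw 5.57 F [-0.  -0.2  0.4] op 0.037 g 0.0 q [ 0.47 -0.05  1.59  0.    1.59  1.94]
expected dish px [253.55074829 183.56826802]
[255.  182.3] [ 216  145   79   76 4646] dish s,n 0.30507431319961575 -0.002768525925601343
[207.3 276.6] [ 174  259   67   33 1725] dish s,n 0.3635325809653503 0.10484878073024556
wing px [317.3382993  192.09433682]
[(array([317.23756906, 174.08839779]), array([ 18,   0,  37,  25, 181], dtype=int32)), (array([318.1761658 , 188.94818653]), array([ 30,   6,  12,  36, 193], dtype=int32))]
```

The release left the tool at zero force. The wing stands crosswise and the dish sits where it should, against the bumper, so I'm handing in.

```bash
python3 -c "
from h import *
print(workorder.finish_job())"
```

```text
the job is handed in; nothing more can be done
None
```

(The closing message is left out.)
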